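# Close two keyed sensor housings with their own covers

### The arm

A 7-joint arm with a two-finger parallel gripper is mounted at the origin on a cart in front of the work surface, level with it; the furniture and walls round the work are solid. World frame = base frame: x ahead of the robot, y to its left, z up, the work surface at z = 0. Lengths are in m, angles in rad, forces in N, time in s.
With the tool pointing down it reaches from about 0.4 to 0.875 m from the base axis. Payload 19.3 kg.
Tool frame: the origin (TCP) lies between the finger pads; the fingertips stand ahead of it and the grasp point (between the pads) lies 8 mm behind it (bot.tip_extent is the x of the fingertips in the tool frame, in m); x points along the fingers, y is the direction in which the jaws open and shut, and the axes are right-handed (so a half turn about x gives the same grasp; the last joint's range is limited). The gripper opens to 85 mm and grips with 20 to 120 N. Pads are 22 mm wide; open, the fingers measure 114 mm over their backs; the gripper's body (76 mm by 85 mm) begins 54 mm behind the grasp point. The pads swing forward as they close: fully open they stand 13 mm farther back than shut.
Start: joints at [1.212, 0.521, -0.036, 1.599, 0.021, 1.021, -0.113], TCP at [0.178, -0.599, 0.242] pointing down, gripper open.
Joint ranges: [-2.91, 2.91], [-0.3, 2.13], [-1.5, 1.42], [0.17, 2.43], [-1.26, 4.41], [0.16, 1.93], [-2.52, 2.52]. Speed limits (rad/s): [1.89, 1.89, 2.39, 2.39, 3.01, 3.01, 3.01].

### API

Orientations are given as [roll, pitch, yaw] about the fixed x, y, z axes, in that order (R = Rz(yaw) Ry(pitch) Rx(roll)).
In Python, from workcell import observe, grab_frame, camera_info, bot, nets gives the robot as it stands.
- The arm moves only by the tool jog_arm, never from a script. Its argument "commands" is a list of rows, each a list of 6 numbers: the shift along the tool's x, y, z in mm, then the turn, a rotation vector about the tool's x, y, z in rad. A call has 1 to 20 rows; each row shifts and turns the pose as measured when the row begins, along the tool's axes as they then stand; what a row does not reach is not made up. A row lasts 1/10 s, in which the tool goes at most 50 mm and 8.59 degrees, less where a joint would pass 70% of its speed; a pose out of reach is approached as far as the arm can. A call is refused whole if a number of a shift passes 50 or a number of a turn 0.15, either way. A call with a gripper value outside its range is refused whole. "gripper" is the closure in counts, from 0 (fully open) to 255 (shut), set as the call begins (left out, the last holds). The fingers move at their own pace and stop on an object; "newtons" is the grip in N (left out, the last holds). Time passes only in rows, so rows that do not move let the fingers close. It gives the time, the measured TCP pose, the force and the opening at its end, in the units of the state.
- observe(): the state, without advancing time (a new reading comes with each control period).
- grab_frame(name): name is "side" or "top" or "wrist"; returns the picture (384x512x3 uint8, red, green, blue); there is no depth.
- camera_info(name): a dict with "fov_y" (degrees; the focal length in pixels is half the picture's height over the tangent of half this angle, whatever the lens; pixels are square), "cx", "cy" (the principal point, pixels), "distortion" ([k1, k2, p1, p2, k3] as OpenCV has them; the pictures are not rectified), "R" (3x3) and "t" (3): a world point X has camera coordinates R X + t; the wrist camera has in their place "tool_from_camera" (4x4, takes a point from camera to tool coordinates, whose origin is the TCP and whose axes are the tool frame's). Camera axes: x right, y down, z forward; pixel columns grow to the right and rows downward; lengths in m; the calibration is good to about 2 mm. A picture is of the moment at which its call begins: read the wrist's pose just before it. camera_info takes no time and is no camera call.
- bot.job_done(): hands the job in, once; it reports no verdict.
Trained networks look in the newest picture that a camera, given by its name, has taken for a name from the list of things; names that differ only in an ending like _2 or _b are one class to them, and where a whole thing is asked for, a point or a joint stands for the part that bears it (a point fixed in the world has none). Each returns a list of dicts, best first, with "p" (0 to 1); they miss things now and then, are a little off and sometimes report something else, mostly with a low value. They report only what shows in the picture. A call takes as long as a camera call.
- nets.find_in(camera, name): "rect" ([left, top, right, bottom] in pixels, round what is visible of it).
- nets.silhouettes(camera, name): "mask" (384x512 bool, what is visible of it) and "rect" ([left, top, right, bottom] in pixels, round what is visible of it).
- nets.pinpoint(camera, name): "location" ([column, row] in pixels: a listed point, or the origin of a listed thing).
The state is a dict: "clock": time; "qpos": joint angles; "qd": joint speeds; "joint_efforts": joint torques, N m; "position": TCP position; "tool_rot": TCP orientation; "force": force on the tool from outside, world axes, zero at the start; "moment": the same for the moment, N m; "grip_width": finger opening in m.
Only numpy, scipy, OpenCV 4.12 (cv2) and the standard library are available. Lean on these libraries where they do the work, as an engineer would, in place of code of your own. Each camera call takes 0.05 s, during which the arm holds its last target.

### The job

Two sensor housings with mirror-image circuit boards stand open, and their two covers lie in the sloping rack. Each cover fits only one of the housings: find out by gently trying which belongs where, never forcing a cover down on a board's posts, and close both housings with their own covers, fully home. Leave the tape roll, V-block, calculator and mug where they are.

Things in the scene. Friction and masses are not known exactly. Their poses are not given: they have to be found in the camera images.
- cover_1: loose aluminium cover 134 (x) x 90 (y) x 21 mm, 112 to 224 g. Centred on its top a black grip bar 60 (x) x 14 (y) x 30 mm high, its top at z = 51 mm. Origin: centre of the open underside (skirt's lower edge); z out of the plate, x along the bar. Skirt 16 mm deep, 126 x 82 mm inside, goes outside a case's walls. Starts in the rack, plate sloping 28 degrees, +x up the slope.
- cover_2: same as cover_1 but for two blocks (14 mm square, 12 mm long) hidden under the plate in opposite corners at x, y = 45, 23 mm: along one diagonal in one cover, the other in the other; which is not told. A half turn is no matter. Right case: plate rests on the rim, origin 44 mm above the case's. Wrong case: blocks meet the posts 8 mm higher. Over 3 mm off centre: skirt stops on the rim, 16 mm higher.
- case_1: open grey housing 120 (x) x 76 (y) x 60 mm high outside, walls 4 mm, fixed on the aluminium plate; x roughly away from the robot, z up. Origin: centre of its underside, 10 mm above the bench. The two stand side by side along y, 148 mm between centres. Each holds a green circuit board with two brass posts.
- case_2: open grey housing 120 (x) x 76 (y) x 60 mm high outside, walls 4 mm, fixed on the aluminium plate; x roughly away from the robot, z up. Origin: centre of its underside, 10 mm above the bench. The two stand side by side along y, 148 mm between centres. Each holds a green circuit board with two brass posts.
- board_m: green circuit board (108 x 64 mm) fixed in one of the two cases (which one varies), origin and axes as that case. Two 14 mm brass posts in opposite corners at x, y = 45, 23 mm, along the diagonal +x +y and -x -y; tops 56 mm above the origin, 4 mm below the rim. It gives softly, 1 mm for 4 N, 4 mm at most. Fragile: keep under 40 N.
- board_n: green circuit board (108 x 64 mm) fixed in one of the two cases (which one varies), origin and axes as that case. Two 14 mm brass posts in opposite corners at x, y = 45, 23 mm, along the diagonal +x -y and -x +y; tops 56 mm above the origin, 4 mm below the rim. It gives softly, 1 mm for 4 N, 4 mm at most. Fragile: keep under 40 N.
- rack: fixed sloping rack, 216 mm wide (y), black board on blue supports: it slopes 28 degrees, low edge (-x of the rack) towards the left as the robot sees it, rising along +x to the right, to 85 mm high; origin at the centre of its foot on the bench. The covers lie on it side by side, 112 mm between centres give or take 8, against a 12 mm lip at the low edge.
- fixture_plate: fixed aluminium plate, 145 (x) x 285 (y) x 10 mm, that carries the two cases; origin at the centre of its underside. Between it and the rack, farther from the robot, a fixed black lever press stands: from x = 0.55 m on, up to 0.39 m high, its clear guard reaching forward to x = 0.50 m (y 0.11 to 0.19 m, up to 0.17 m high). Pass in front of or above that.
- tape_roll: loose roll of tan tape, 100 mm across, 25 mm high, origin at its underside: leave alone
- v_block: loose steel V-block, 45x40x34 mm, origin at its underside: leave alone
- calculator: loose dark desk calculator, 140x88x21 mm, origin at its underside: leave alone
- mug: loose light blue mug, 80x110x94 mm, origin at its underside: leave alone

How it is judged:
By the outcome, as a careful person would: the job done as asked, in the order asked, and still so for the second after the job is handed in, with the robot touching nothing.
It also fails if it takes over 72 s, if anything falls off the work surface, if the arm or the gripper's body presses on something with over 40 N, if the wrist force passes 120 N, or if a joint passes its speed limit or range.

## Working session

There is one attempt and no reset: what is moved stays moved. The work goes in short steps, Python scripts to look and compute and a tool call to move; the robot and the scene stay as the last step left them, time stands still between calls to the robot, and variables do not carry over. Pictures are saved under pics/ and viewed, and the job is handed in when it is done.

Besides the shell and the picture viewer there is one more tool, called after ">>>" as a command line: name --pt "numbers of a row" for each row, then --argument value for the rest. jog_arm: Moves the arm, as the interface text tells. Its arguments: {"type":"object","properties":{"commands":{"type":"array","items":{"type":"array","items":{"type":"number"}}},"gripper":{"type":"number"},"newtons":{"type":"number"}},"required":["commands"]}

```bash
mkdir -p pics; ls
python3 - <<'E'
from workcell import observe, grab_frame, camera_info, bot, nets
import cv2, numpy as np
np.set_printoptions(precision=4,suppress=True)
s=observe(); print(s)
for c in ["side","top","wrist"]:
    im=grab_frame(c); cv2.imwrite(f"pics/{c}0.png",im[:,:,::-1]); print(c,camera_info(c))
print(bot.tip_extent)
E
```

```text
pics
{'clock': 0.0, 'qpos': array([ 1.2118,  0.522 , -0.0363,  1.6   ,  0.0212,  1.0211, -0.1128]), 'qd': array([-0.0021, -0.0007, -0.0003, -0.001 ,  0.0002, -0.0007,  0.0004]), 'joint_efforts': array([  0.0014, -92.7112,   1.9814, -36.9938,   0.0182,   0.008 ,
        -0.    ]), 'position': array([ 0.1779, -0.5988,  0.2417]), 'tool_rot': array([-1.5072,  1.5696,  1.9231]), 'force': array([-0.1093,  0.4911,  0.5279]), 'moment': array([ 0.0032, -0.0281, -0.0628]), 'grip_width': 0.08533243709473744}
side {'fov_y': 50.01793905621196, 'cx': 253.83175265562065, 'cy': 184.5166884688544, 'distortion': array([0.0412, 0.    , 0.    , 0.    , 0.    ]), 'R': array([[-0.9148, -0.4037,  0.0117],
       [-0.246 ,  0.5338, -0.809 ],
       [ 0.3203, -0.743 , -0.5877]]), 't': array([0.5024, 0.191 , 1.6053])}
top {'fov_y': 57.10166895702701, 'cx': 255.3351286632391, 'cy': 191.9090748831357, 'distortion': array([-0.0232,  0.    ,  0.    ,  0.    ,  0.    ]), 'R': array([[ 0.0125, -0.9998, -0.0163],
       [-0.99  , -0.0101, -0.141 ],
       [ 0.1408,  0.0179, -0.9899]]), 't': array([-0.0022,  0.589 ,  1.466 ])}
wrist {'fov_y': 63.04114135522836, 'cx': 251.09232430302262, 'cy': 185.64306514146898, 'distortion': array([0.0006, 0.    , 0.    , 0.    , 0.    ]), 'tool_from_camera': array([[ 0.0012, -0.2918,  0.9565, -0.1323],
       [ 1.    , -0.0001, -0.0013,  0.0009],
       [ 0.0005,  0.9565,  0.2918, -0.0746],
       [ 0.    ,  0.    ,  0.    ,  1.    ]])}
0.011
```

View pics/top0.png

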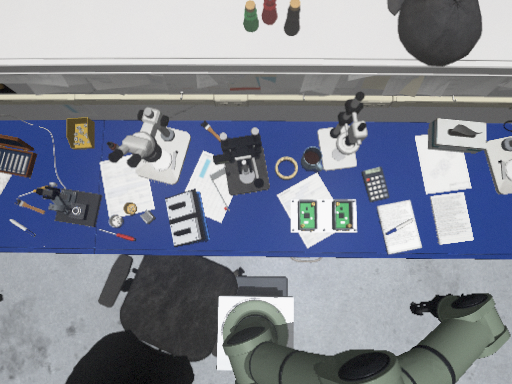

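View pics/side0.png

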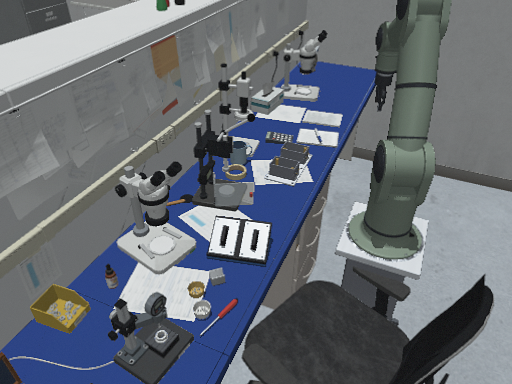

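View pics/wrist0.png

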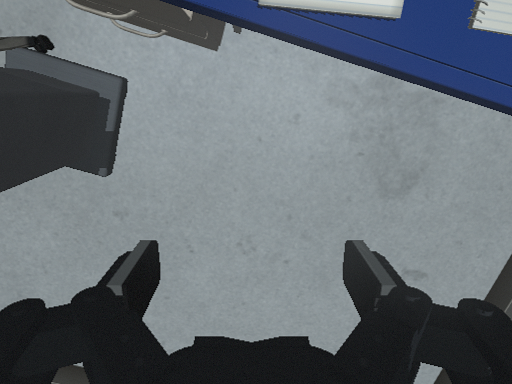

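Run:
```python
from workcell import nets
for cam in ["top","side"]:
    for n in ["cover_1","case_1","board_m","board_n","rack","fixture_plate","mug","calculator"]:
        print(cam,n,[(round(d['p'],2),[round(float(v)) for v in d['location']]) for d in nets.pinpoint(cam,n)][:4])
```

```text
top cover_1 [(0.94, [187, 228]), (0.69, [183, 206])]
top case_1 [(0.74, [341, 216]), (0.47, [304, 215])]
top board_m [(0.58, [309, 218]), (0.53, [342, 213])]
top board_n [(0.58, [309, 218]), (0.53, [342, 213])]
top rack [(0.7, [186, 219])]
top fixture_plate [(0.61, [322, 215])]
top mug [(0.74, [308, 162]), (0.62, [180, 206])]
top calculator [(0.62, [304, 214]), (0.59, [147, 220]), (0.57, [375, 186])]
side cover_1 [(0.82, [253, 242]), (0.66, [228, 237]), (0.45, [276, 138]), (0.32, [235, 177])]
side case_1 [(0.84, [279, 172]), (0.78, [295, 156])]
side board_m [(0.42, [282, 176])]
side board_n [(0.42, [282, 176])]
side rack [(0.97, [240, 248]), (0.43, [240, 175])]
side fixture_plate [(0.77, [289, 168])]
side mug [(0.91, [242, 161])]
side calculator [(0.69, [276, 140])]
```

```bash
cat > h.py <<'E'
from workcell import observe, grab_frame, camera_info, bot, nets
import cv2, numpy as np
from scipy.spatial.transform import Rotation as Ro
np.set_printoptions(precision=4,suppress=True)
def pose(s=None):
    s=s or observe(); return Ro.from_euler('xyz',s['tool_rot']).as_matrix(), np.array(s['position'])
def cam(name,P=None):
    i=camera_info(name); f=192/np.tan(np.radians(i['fov_y']/2))
    K=np.array([[f,0,i['cx']],[0,f,i['cy']],[0,0,1]]); D=np.array(i['distortion'])
    if name!='wrist': return K,D,np.array(i['R']),np.array(i['t'])
    R,p=P or pose(); T=np.array(i['tool_from_camera'])
    Rw=R@T[:3,:3]; tw=R@T[:3,3]+p   # cam->world
    return K,D,Rw.T,-Rw.T@tw
def proj(X,C):
    K,D,R,t=C; return cv2.projectPoints(np.atleast_2d(np.array(X,float)),cv2.Rodrigues(R)[0],t,K,D)[0].reshape(-1,2)
def ray(px,C):
    K,D,R,t=C; u=cv2.undistortPoints(np.array(px,float).reshape(-1,1,2),K,D).reshape(-1,2)
    d=np.c_[u,np.ones(len(u))]@R; return -R.T@t,d
def atz(px,C,z):
    o,d=ray(px,C); return o+d*((z-o[2])/d[:,2])[:,None]
def delta(Rt,pt,P=None):
    "tool-frame shift (mm) and rotvec to get to target"
    R,p=P or pose(); return R.T@(np.array(pt)-p)*1000, Ro.from_matrix(R.T@Rt).as_rotvec()
def down(yaw_y):
    "tool down, tool y axis at world angle yaw_y"
    x=np.array([0,0,-1.]); y=np.array([np.cos(yaw_y),np.sin(yaw_y),0]); return np.c_[x,y,np.cross(x,y)]
def snap(name,fn,crop=None):
    P=pose(); im=grab_frame(name); cv2.imwrite(f"pics/{fn}.png",im[:,:,::-1]); return im,P
E
python3 - <<'E'
from h import *
C=cam('top')
print(atz([[308,215],[343,215]],C,.07),atz([[322,215],[291,200],[357,200],[357,231],[291,231]],C,.01))
print("rack",atz([[163,195],[198,190],[207,240],[174,246]],C,.0)); print(atz([[181,207],[187,228]],C,.08))
print(pose())
E
```

```text
[[ 0.4905 -0.2156  0.07  ]
 [ 0.492  -0.3604  0.07  ]] [[ 0.4958 -0.2838  0.01  ]
 [ 0.5596 -0.1503  0.01  ]
 [ 0.5626 -0.4364  0.01  ]
 [ 0.4288 -0.4328  0.01  ]
 [ 0.4256 -0.1501  0.01  ]]
rack [[0.577  0.4125 0.    ]
 [0.6008 0.2582 0.    ]
 [0.3829 0.2115 0.    ]
 [0.3552 0.3538 0.    ]]
[[0.517  0.312  0.08  ]
 [0.4304 0.2835 0.08  ]]
(array([[-0.    ,  0.2848, -0.9586],
       [ 0.0001, -0.9586, -0.2848],
       [-1.    , -0.0001,  0.    ]]), array([ 0.178 , -0.5991,  0.2423]))
```

>>> jog_arm --pt "-25 0 -10 0.145 0 0" --pt "-25 0 -10 0.145 0 0" --pt "-1 -31 -33 0 0 0" --pt "-1 -31 -33 0 0 0" --pt "-1 -31 -33 0 0 0" --pt "-1 -31 -33 0 0 0" --pt "-1 -31 -33 0 0 0" --pt "-1 -31 -33 0 0 0" --pt "-1 -31 -33 0 0 0" --pt "-1 -31 -33 0 0 0" --pt "-1 -31 -33 0 0 0" --pt "-1 -31 -33 0 0 0"

```text
clock: 2.15
position: [0.5398, -0.283, 0.3049]
tool_rot: [1.7, 1.568, -1.467]
force: [-0.2, -1.3, 0.7]
grip_width: 0.0853
```

Run:
```python
from h import *
im,P=snap('wrist','w1'); C=cam('wrist',P); print(P)
for n in ["case_1","board_m"]:
    for d in nets.pinpoint('wrist',n)[:3]: print(n,d['p'],d['location'],atz([d['location']],C,.01))
print(proj([[.49,-.216,.07],[.49,-.36,.07]],C))
```

```text
(array([[ 0.0003, -0.0253, -0.9997],
       [-0.0028, -0.9997,  0.0253],
       [-1.    ,  0.0028, -0.0004]]), array([ 0.5398, -0.283 ,  0.3049]))
case_1 0.24 [202.4, 177.7] [[ 0.4978 -0.2142  0.01  ]]
board_m 0.91 [306.6, 178.6] [[ 0.4926 -0.3617  0.01  ]]
board_m 0.61 [201.3, 180.7] [[ 0.4935 -0.2123  0.01  ]]
[[197.2266 196.6992]
 [313.5248 193.7845]]
```

View pics/w1.png

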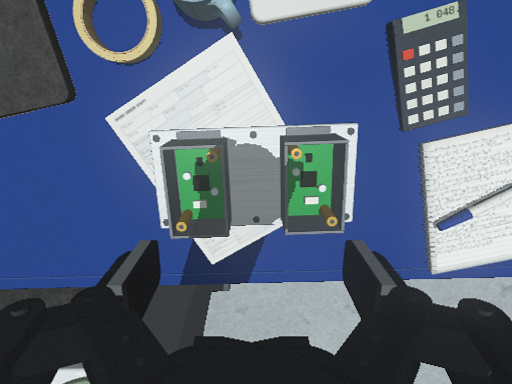

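Run:
```python
import cv2
im=cv2.imread('pics/w1.png'); cv2.imwrite('pics/w1z.png',cv2.resize(im[118:243,145:365],None,fx=3.6,fy=3.6,interpolation=cv2.INTER_CUBIC))
```

```text
(no output)
```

View pics/w1z.png

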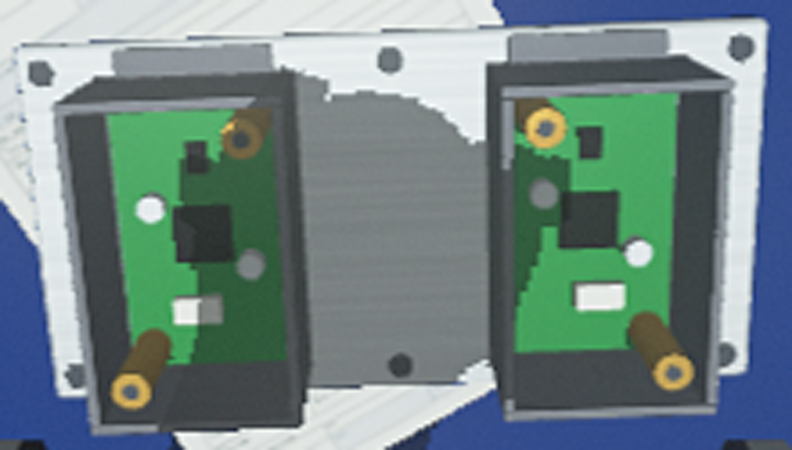

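Run:
```python
from h import *
P=(np.array([[ 0.0003, -0.0253, -0.9997],[-0.0028, -0.9997,  0.0253],[-1.    ,  0.0028, -0.0004]]), np.array([ 0.5398, -0.283 ,  0.3049]))
C=cam('wrist',P)
z=np.array([[240,138],[131,391],[545,128],[673,372.]])
px=np.c_[145+(z[:,0]+.5)/3.6-.5,118+(z[:,1]+.5)/3.6-.5]
X=atz(px,C,.066); print(px,X)
for a,b,s in((X[0],X[1],-1),(X[2],X[3],1)):
    d=(a-b); print('c',(a+b)/2,'len',np.hypot(*d[:2]),'yaw',np.arctan2(d[1],d[0])-np.arctan2(s*46,90))
c1=(X[0]+X[1])/2;c2=(X[2]+X[3])/2;d=c1-c2;print(np.hypot(d[0],d[1]),np.arctan2(-d[0],d[1]))
# draw rim check
im=cv2.imread('pics/w1.png')
yaw=np.arctan2(-d[0],d[1])
for c in (c1,c2):
    R=np.array([[np.cos(yaw),-np.sin(yaw)],[np.sin(yaw),np.cos(yaw)]])
    pts=[np.r_[c[:2]+R@[sx*.06,sy*.038],.07] for sx,sy in((1,1),(1,-1),(-1,-1),(-1,1))]
    print(np.round(((proj(pts,C)-[145,118]+.5)*3.6)).tolist())
```

```text
[[211.3056 155.9722]
 [181.0278 226.25  ]
 [296.0278 153.1944]
 [331.5833 220.9722]] [[ 0.54   -0.2361  0.066 ]
 [ 0.449  -0.1913  0.066 ]
 [ 0.5408 -0.3381  0.066 ]
 [ 0.4512 -0.3852  0.066 ]]
c [ 0.4945 -0.2137  0.066 ] len 0.10144270428159555 yaw 0.014718579773357388
c [ 0.496  -0.3617  0.066 ] len 0.10113569203244886 yaw 0.011836807176578534
0.14797208091209513 0.009944602445406424
[[50.0, 103.0], [282.0, 95.0], [303.0, 428.0], [91.0, 435.0]]
[[502.0, 87.0], [735.0, 79.0], [716.0, 414.0], [504.0, 421.0]]
```

```bash
cat >> h.py <<'E'
def plan(wps,P=None,vmax=45,wmax=.145):
    "wps list of (R,p); prints rows, interpolating straight"
    R,p=P or pose(); rows=[]
    for Rt,pt in wps:
        pt=np.array(pt,float); rv=Ro.from_matrix(R.T@Rt).as_rotvec()
        n=int(max(1,np.ceil(np.linalg.norm(pt-p)*1000/vmax),np.ceil(np.abs(rv).max()/wmax)))
        for k in range(n):
            step=R.T@((pt-p)/(n-k))*1000
            r=rv/n
            row=np.r_[np.round(step,1),np.round(r,3)]
            rows.append(row.tolist()); p=p+R@row[:3]/1000; R=R@Ro.from_rotvec(row[3:]).as_matrix()
    print(len(rows)); print([[int(v) if v==int(v) else v for v in r] for r in rows])
    return R,p
def tilt(ang,th):
    "tool with z along slope direction of heading ang, tilted th"
    ex=np.array([np.cos(ang),np.sin(ang),0]); zz=np.array([0,0,1.])
    z=np.cos(th)*ex+np.sin(th)*zz; x=np.sin(th)*ex-np.cos(th)*zz
    return np.c_[x,np.cross(z,x),z]
E
python3 - <<'E'
from h import *
print(observe()['qpos'],observe()['clock'])
a=-1.31
plan([(tilt(-2.6,0),[.43,-.1,.305]),(tilt(-1.6,0),[.42,.22,.31]),(tilt(a,.489),[.45,.39,.26])])
E
```

```text
[ 0.4444  0.4406 -0.0896  1.566   0.0435  1.1362 -1.246 ] 2.3
17
[[-0.2, -35.8, 22.9, -0.112, 0, 0], [-0.2, -38.2, 18.7, -0.112, 0, 0], [-0.2, -40, 14.3, -0.112, 0, 0], [-0.2, -41.4, 9.7, -0.112, 0, 0], [-0.2, -42.2, 5.1, -0.112, 0, 0], [-0.7, -35, -19.5, -0.125, 0, 0], [-0.7, -32.2, -23.7, -0.125, 0, 0], [-0.7, -29.1, -27.5, -0.125, 0, 0], [-0.7, -25.4, -30.9, -0.125, 0, 0], [-0.7, -21.3, -33.9, -0.125, 0, 0], [-0.7, -16.9, -36.3, -0.125, 0, 0], [-0.6, -12.3, -38.1, -0.125, 0, 0], [-0.7, -7.5, -39.3, -0.125, 0, 0], [12.4, 6.2, -42.7, -0.071, -0.121, 0.018], [7.4, 9, -43.4, -0.071, -0.121, 0.018], [2.3, 12.1, -43.2, -0.071, -0.121, 0.018], [-2.6, 15.1, -42.3, -0.071, -0.121, 0.018]]
```

>>> jog_arm --pt "0 -36 23 -0.112 0 0" --pt "0 -38 19 -0.112 0 0" --pt "0 -40 14 -0.112 0 0" --pt "0 -41 10 -0.112 0 0" --pt "0 -42 5 -0.112 0 0" --pt "-1 -35 -20 -0.125 0 0" --pt "-1 -32 -24 -0.125 0 0" --pt "-1 -29 -28 -0.125 0 0" --pt "-1 -25 -31 -0.125 0 0" --pt "-1 -21 -34 -0.125 0 0" --pt "-1 -17 -36 -0.125 0 0" --pt "-1 -12 -38 -0.125 0 0" --pt "-1 -8 -39 -0.125 0 0" --pt "12 6 -43 -0.071 -0.121 0.018" --pt "7 9 -43 -0.071 -0.121 0.018" --pt "2 12 -43 -0.071 -0.121 0.018" --pt "-3 15 -42 -0.071 -0.121 0.018"

```text
clock: 4.0
position: [0.4339, 0.3717, 0.2716]
tool_rot: [0.031, 1.109, -1.281]
force: [2.7, -1.9, 1.6]
grip_width: 0.0852
```

Run:
```python
from h import *
print(observe()['qpos'],observe()['clock'])
im,P=snap('wrist','w2'); print(P, tilt(-1.31,.489))
C=cam('wrist',P)
for n in ["cover_1","rack"]:
    for d in nets.silhouettes('wrist',n)[:3]: print(n,d['p'],d['rect'])
```

```text
[-0.6089  0.6153 -0.6165  1.5337  0.6174  1.5174 -1.1099] 4.0
(array([[ 0.1274,  0.9657,  0.2264],
       [-0.4273,  0.2594, -0.8661],
       [-0.8951,  0.0136,  0.4457]]), array([0.4339, 0.3717, 0.2716])) [[ 0.1211  0.9662  0.2276]
 [-0.4539  0.2579 -0.853 ]
 [-0.8828  0.      0.4697]]
cover_1 0.91 [272.3, 60.6, 368.5, 187.5]
cover_1 0.66 [172.3, 58.8, 262.1, 185.4]
rack 0.79 [169.4, 48.5, 372.6, 197.9]
```

View pics/w2.png

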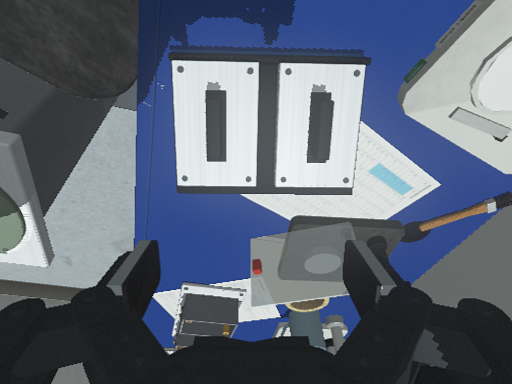

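Run:
```python
import cv2
im=cv2.imread('pics/w2.png'); cv2.imwrite('pics/w2z.png',cv2.resize(im[45:200,165:375],None,fx=3.8,fy=3.8,interpolation=cv2.INTER_CUBIC))
```

```text
(no output)
```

View pics/w2z.png

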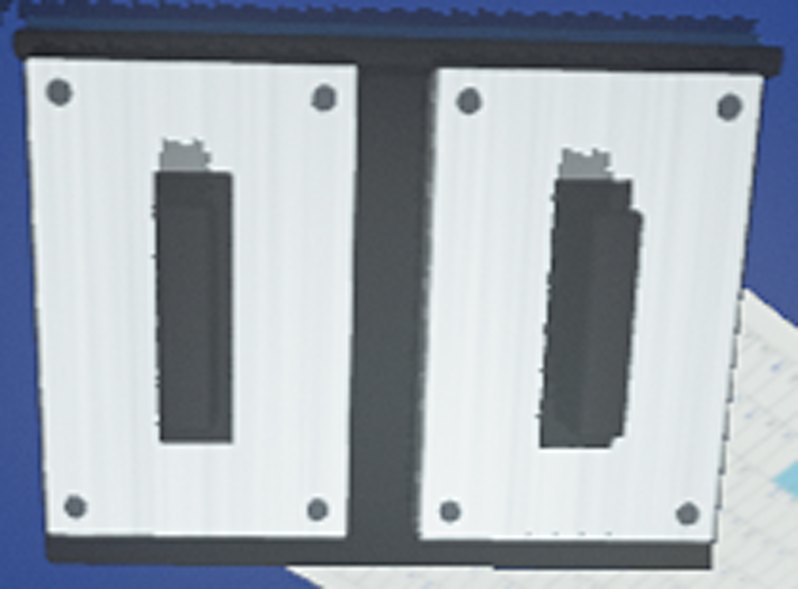

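```bash
cat > cov.py <<'E'
from h import *
from scipy.optimize import least_squares
P=(np.array([[ 0.1274,  0.9657,  0.2264],[-0.4273,  0.2594, -0.8661],[-0.8951,  0.0136,  0.4457]]), np.array([0.4339, 0.3717, 0.2716]))
C=cam('wrist',P); K,D,Rc,tc=C
Z={'L':[[27,58],[357,66],[347,536],[48,534]],'R':[[436,68],[763,75],[713,541],[421,539]]}
# image up = down slope (-cover x); image right = tool y = z x x ; cover frame: x=upslope, z=n, y=z×x
obj=np.array([[-67,45,21],[-67,-45,21],[67,-45,21],[67,45,21.]])/1000
def px(z): z=np.array(z,float); return np.c_[165+(z[:,0]+.5)/3.8-.5,45+(z[:,1]+.5)/3.8-.5]
for k,z in Z.items():
    for o in(obj,obj*[1,-1,1]):
        ok,rv,t=cv2.solvePnP(o,px(z),K,D); R=Rc.T@cv2.Rodrigues(rv)[0]; p=Rc.T@(t.ravel()-tc)
        r=np.abs(proj(o@R.T+p,C)-px(z)).max()
        if np.linalg.det(R)>0 and R[2,2]>0: print(k,p,R,'head',np.arctan2(R[1,0],R[0,0]),'tilt',np.degrees(np.arcsin(R[2,0])),'res',r)
# joint constrained: tilt 28deg, common heading, per-cover positions
def Rcov(a,th=np.radians(28)):
    ex=np.array([np.cos(a),np.sin(a),0]);zz=np.array([0,0,1.])
    x=np.cos(th)*ex+np.sin(th)*zz; n=-np.sin(th)*ex+np.cos(th)*zz; return np.c_[x,np.cross(n,x),n]
# which y sign
y=Rcov(-1.31)[:,1]; print('cover y',y)
s=np.sign(y[0]); o=obj*[1,-s,1]  # left in image = -toolY
def f(v):
    out=[]
    for i,k in enumerate('LR'):
        out.append(proj(o@Rcov(v[0]).T+np.array([v[1+3*i],v[2+3*i],v[3+3*i]]),C)-px(Z[k]))
    return np.concatenate(out).ravel()
q=least_squares(f,[-1.31,.42,.3,.05,.52,.33,.05]); print(q.x,np.abs(q.fun).max())
R=Rcov(q.x[0]); a,b=q.x[1:4],q.x[4:7]; print('diff in cover axes',R.T@(b-a)*1000)
E
python3 cov.py
```

```text
L [0.4183 0.291  0.044 ] [[ 0.2048  0.9743 -0.0941]
 [-0.854   0.2248  0.4692]
 [ 0.4783 -0.0157  0.8781]] head -1.3354540088336155 tilt 28.5720888570202 res 0.05815849089560743
R [0.5276 0.3177 0.0449] [[ 0.2116  0.9714 -0.1078]
 [-0.8626  0.2375  0.4468]
 [ 0.4596 -0.0016  0.8881]] head -1.3302102697514657 tilt 27.360994785849854 res 0.2621554876286041
cover y [0.9662 0.2579 0.    ]
[-1.3341  0.4186  0.2913  0.0442  0.5277  0.3176  0.0448] 0.4279622729029029
diff in cover axes [  0.3651 112.185    0.471 ]
```

```bash
cat >> h.py <<'E'
TH=np.radians(28); HEAD=-1.334
RT=tilt(HEAD,TH); N=-RT[:,0]
COV={'L':np.array([.4186,.2913,.0444]),'R':np.array([.5277,.3176,.0448])}
CASE={'n':np.array([.4945,-.2137,.01]),'m':np.array([.496,-.3617,.01])}
E
python3 - <<'E'
from h import *
g=COV['L']+N*.037; print(g)
plan([(RT,g+N*.06),(RT,g+N*.01)])
E
```

```text
[0.4145 0.3082 0.0771]
6
[[34.2, -8, -8, 0.007, -0.007, -0.005], [34.2, -7.9, -8.1, 0.007, -0.007, -0.005], [34.2, -7.8, -8.3, 0.007, -0.007, -0.005], [34.1, -7.7, -8.5, 0.007, -0.007, -0.005], [25, 0, 0, 0, -0.001, 0.001], [25, 0, 0, 0, -0.001, 0.001]]
```

>>> jog_arm --pt "34 -8 -8 0.007 -0.007 -0.005" --pt "34 -8 -8 0.007 -0.007 -0.005" --pt "34 -8 -8 0.007 -0.007 -0.005" --pt "34 -8 -8 0.007 -0.007 -0.005" --pt "0 0 0 0 0 0" --gripper 0 --newtons 60

```text
clock: 4.65
position: [0.4111, 0.3285, 0.1296]
tool_rot: [0.008, 1.085, -1.338]
force: [-0.2, 0.2, 0.6]
grip_width: 0.0856
```

Run:
```python
from h import *
g=COV['L']+N*.037
im,P=snap('wrist','w3'); print(delta(RT,g,P)); print(observe()['force'])
C=cam('wrist',P)
Rc=np.c_[RT[:,2],RT[:,1],N]
X=[COV['L']+Rc@[a*.067,b*.045,.021] for a,b in((1,1),(1,-1),(-1,-1),(-1,1))]+[COV['L']+Rc@[a*.03,b*.007,.051] for a,b in((1,1),(1,-1),(-1,-1),(-1,1))]
for u in proj(X,C): cv2.circle(im,tuple(int(round(v)) for v in u),2,(255,0,0),-1)
cv2.imwrite('pics/w3a.png',im[:,:,::-1])
```

```text
(array([56.0993, -1.4442, -6.334 ]), array([-0.012, -0.003,  0.002]))
[1.3379 0.3749 0.4883]
```

View pics/w3a.png

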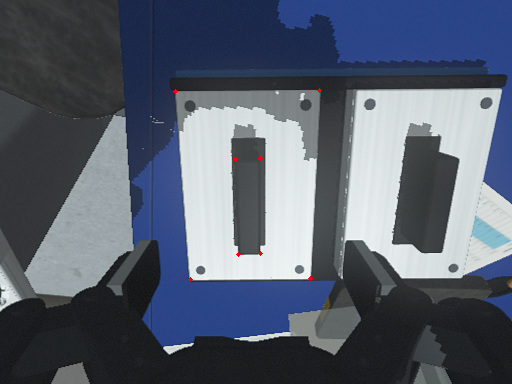

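>>> jog_arm --pt "20 -1 -3 -0.006 -0.002 0.001" --pt "18 -0.5 -3 -0.006 -0.001 0.001" --pt "12 0 0 0 0 0" --pt "7 0 0 0 0 0" --pt "0 0 0 0 0 0"

```text
clock: 5.2
position: [0.4211, 0.31, 0.0839]
tool_rot: [0.026, 1.09, -1.314]
force: [-0.4, 0.6, 0.2]
grip_width: 0.0851
```

Run:
```python
from h import *
g=COV['L']+N*.037
print(delta(RT,g)); print(observe()['force'])
```

```text
(array([ 6.0785, -6.8689, -2.8377]), array([-0.0089, -0.008 , -0.0091]))
[-0.4201  0.5821  0.1763]
```

>>> jog_arm --pt "2 -6 -3 -0.009 -0.008 -0.009" --pt "0 0 0 0 0 0"

```text
clock: 5.4
position: [0.4147, 0.3111, 0.0814]
tool_rot: [0.0, 1.082, -1.334]
force: [-0.5, -0.2, -0.5]
grip_width: 0.0852
```

```bash
cat > st.py <<'E'
from h import *
import sys
g=COV[sys.argv[1]]+N*.037
d=delta(RT,g); s=observe(); print(d[0].round(1),d[1].round(3),s['force'].round(1),s['clock'],s['grip_width'])
E
python3 st.py L
```

```text
[ 5.1 -0.8  0.4] [ 0. -0. -0.] [-0.5 -0.2 -0.5] 5.4 0.0851568791193596
```

>>> jog_arm --pt "5 -1 0.5 0 0 0" --pt "1 0 0 0 0 0"

```text
clock: 5.6
position: [0.4142, 0.3083, 0.0764]
tool_rot: [0.001, 1.083, -1.332]
force: [-0.1, 0.4, -0.1]
grip_width: 0.0855
```

```bash
python3 st.py L
```

```text
[-0.5  0.3  0.4] [ 0.001 -0.001 -0.001] [-0.1  0.4 -0.1] 5.6 0.08545159953057234
```

Spot on. Close.

>>> jog_arm --pt "0 0 0 0 0 0" --pt "0 0 0 0 0 0" --pt "0 0 0 0 0 0" --pt "0 0 0 0 0 0" --pt "0 0 0 0 0 0" --pt "0 0 0 0 0 0" --gripper 255 --newtons 60

```text
clock: 6.2
position: [0.4143, 0.3086, 0.0767]
tool_rot: [0.002, 1.084, -1.331]
force: [0.4, 0.7, -1.1]
grip_width: 0.013
```

```bash
python3 st.py L
```

```text
[-0.1  0.1  0.5] [ 0.001 -0.001 -0.001] [ 0.4  0.7 -1.1] 6.2 0.012992558618315135
```

>>> jog_arm --pt "-8 0 0 0 0 0" --pt "-20 0 0 0 0 0" --pt "-30 0 0 0 0 0" --pt "-35 0 0 0 0 0" --pt "0 0 0 0 0 0"

```text
clock: 6.7
position: [0.4028, 0.3527, 0.1628]
tool_rot: [-0.003, 1.084, -1.336]
force: [-0.4, -1.0, -1.5]
grip_width: 0.013
```

Run:
```python
from h import *
im,P=snap('wrist','w4'); s=observe(); print(s['force'],s['position'],s['grip_width'])
plan([(tilt(-1.6,0),[.42,.2,.27]),(tilt(-np.pi+.012,0),[.43,-.14,.26]),(tilt(-np.pi+.012,0),[.4945,-.2137,.17])],vmax=42,wmax=.13)
```

```text
[ 0.5791 -0.1275 -1.5879] [0.403  0.3511 0.1612] 0.012497596589529418
21
[[-5, -3.8, 36.9, 0.052, 0.097, -0.013], [-8.5, -2, 36.3, 0.052, 0.097, -0.013], [-12, -0.3, 35.4, 0.052, 0.097, -0.013], [-15.4, 1.3, 34.1, 0.052, 0.097, -0.013], [-18.7, 2.8, 32.2, 0.052, 0.097, -0.013], [0.9, 1.6, 28.3, 0.128, 0, 0], [0.9, 5.2, 27.9, 0.128, 0, 0], [0.9, 8.8, 27, 0.128, 0, 0], [0.9, 12.1, 25.6, 0.128, 0, 0], [0.9, 15.3, 23.9, 0.128, 0, 0], [0.9, 18.2, 21.7, 0.128, 0, 0], [0.9, 20.8, 19.2, 0.128, 0, 0], [0.9, 23.1, 16.4, 0.128, 0, 0], [0.9, 25, 13.3, 0.128, 0, 0], [0.8, 26.5, 10, 0.128, 0, 0], [0.9, 27.6, 6.5, 0.128, 0, 0], [0.8, 28.2, 3, 0.128, 0, 0], [22.5, 18.5, -16.1, -0.001, 0.001, 0], [22.5, 18.5, -16, -0.001, 0.001, 0], [22.6, 18.5, -16, -0.001, 0.001, 0], [22.5, 18.6, -15.9, -0.001, 0.001, 0]]
```

View pics/w4.png

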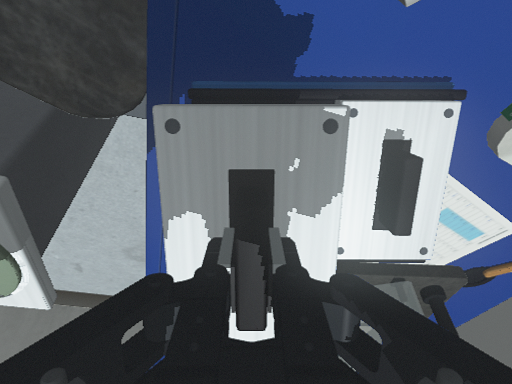

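>>> jog_arm --pt "-5 -4 37 0.052 0.097 -0.013" --pt "-9 -2 36 0.052 0.097 -0.013" --pt "-12 0 35 0.052 0.097 -0.013" --pt "-15 1 34 0.052 0.097 -0.013" --pt "-19 3 32 0.052 0.097 -0.013" --pt "1 2 28 0.128 0 0" --pt "1 5 28 0.128 0 0" --pt "1 9 27 0.128 0 0" --pt "1 12 26 0.128 0 0" --pt "1 15 24 0.128 0 0" --pt "1 18 22 0.128 0 0" --pt "1 21 19 0.128 0 0" --pt "1 23 16 0.128 0 0" --pt "1 25 13 0.128 0 0" --pt "1 27 10 0.128 0 0" --pt "1 28 6 0.128 0 0" --pt "1 28 3 0.128 0 0"

```text
clock: 8.45
position: [0.4145, -0.1546, 0.2507]
tool_rot: [0.928, 1.54, -2.266]
force: [0.4, 0.8, -1.0]
grip_width: 0.0132
```

Run:
```python
from h import *
im,P=snap('wrist','w5'); s=observe(); print(s['force'],s['position'],s['grip_width'],s['qpos'])
plan([(tilt(-np.pi+.012,0),[.4945,-.2137,.16])],vmax=35,wmax=.13)
```

```text
[-2.5741 -7.4554 -1.4365] [ 0.4138 -0.1589  0.2505] 0.013234593800551414 [ 0.4202  0.2356 -0.2454  2.028   0.1088  0.9036 -1.5241]
4
[[22.6, 11.7, -21.5, -0.019, 0.005, -0.006], [22.6, 12.3, -21.1, -0.019, 0.005, -0.006], [22.6, 12.8, -20.8, -0.019, 0.005, -0.006], [22.6, 13.3, -20.4, -0.019, 0.005, -0.006]]
```

View pics/w5.png

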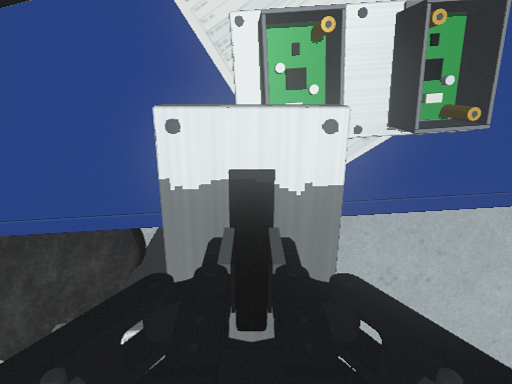

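Run:
```python
from h import *
import cv2
im=cv2.imread('pics/w5.png'); cv2.imwrite('pics/w5z.png',cv2.resize(im[85:185,140:365],None,fx=3.5,fy=3.5,interpolation=cv2.INTER_CUBIC))
C=cam('wrist',(np.eye(3),np.zeros(3)))
print(proj([[.016,-.045,-.067],[.016,.045,-.067],[-.014,-.007,-.03],[-.014,.007,-.03]],C))
print(proj([[.016,-.045,-.066],[.018,-.045,-.067]],C))
```

```text
[[152.0165 107.9893]
 [347.5204 107.9107]
 [232.163  206.4377]
 [266.8782 206.4345]]
[[152.218  110.2191]
 [153.3177 107.7536]]
```

View pics/w5z.png

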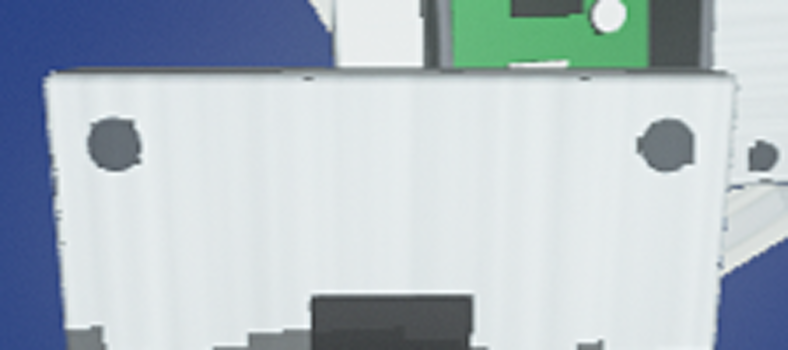

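Run:
```python
from h import *
import cv2
im=cv2.imread('pics/w5.png'); cv2.imwrite('pics/w5y.png',cv2.resize(im[0:140,225:512],None,fx=2.7,fy=2.7,interpolation=cv2.INTER_CUBIC))
P=pose(); C=cam('wrist',P)
c,s=np.cos(.012),np.sin(.012); R=np.array([[c,-s],[s,c]])
for k,q in (('n',(45,-23)),('m',(45,23)),('m',(-45,-23))):
    X=np.r_[CASE[k][:2]+R@(np.array(q)/1000),.066]; print(k,q,proj(X,C), (proj(X,C)-[225,0]+.5)*2.7)
print(atz([[328,24]],C,.066))
```

```text
n (45, -23) [[320.691   21.6951]] [[259.7157  59.9269]]
m (45, 23) [[432.4214  12.7908]] [[561.3878  35.8853]]
m (-45, -23) [[469.0778 109.771 ]] [[660.3602 297.7316]]
[[ 0.5375 -0.2429  0.066 ]]
```

View pics/w5y.png

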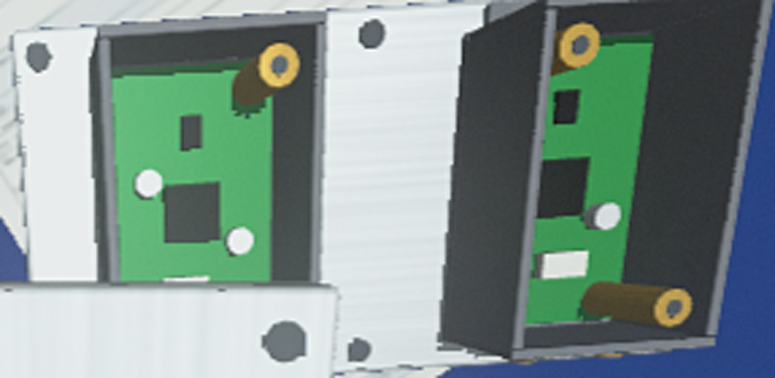

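Run:
```python
from h import *
P=(Ro.from_euler('xyz',[.928,1.54,-2.266]).as_matrix(),np.array([.4145,-.1546,.2507])); C=cam('wrist',P)
c,s=np.cos(.012),np.sin(.012); R=np.array([[c,-s],[s,c]])
z=np.array([[279,65],[580,45],[673,308.]]);px=np.c_[225+(z[:,0]+.5)/2.7-.5,(z[:,1]+.5)/2.7-.5]
X=atz(px,C,.066);print(px,X)
for x,(k,q) in zip(X,(('n',(45,-23)),('m',(45,23)),('m',(-45,-23)))):
    print(k,(x[:2]-CASE[k][:2]-R@(np.array(q)/1000))*1000)
plan([(tilt(-np.pi+.012,0),[.4937,-.213,.16])],vmax=35,wmax=.13)
```

```text
[[328.0185  23.7593]
 [439.5     16.3519]
 [473.9444 113.7593]] [[ 0.5396 -0.2365  0.066 ]
 [ 0.5407 -0.3385  0.066 ]
 [ 0.451  -0.3854  0.066 ]]
n [-0.1529 -0.324 ]
m [-0.0136 -0.3839]
m [-0.2879 -0.1589]
4
[[22.6, 11.6, -21.3, -0.019, 0.005, -0.006], [22.6, 12.1, -20.9, -0.019, 0.005, -0.006], [22.6, 12.6, -20.6, -0.019, 0.005, -0.006], [22.6, 13.1, -20.1, -0.019, 0.005, -0.006]]
```

>>> jog_arm --pt "22 12 -21 -0.019 0.005 -0.006" --pt "22 12 -21 -0.019 0.005 -0.006" --pt "22 12 -21 -0.019 0.005 -0.006" --pt "22 12 -20 -0.019 0.005 -0.006" --pt "0 0 0 0 0 0" --pt "0 0 0 0 0 0"

```text
clock: 9.1
position: [0.4917, -0.217, 0.1558]
tool_rot: [0.221, 1.565, -2.916]
force: [0.7, 0.5, -1.8]
grip_width: 0.0134
```

```bash
cat > pl.py <<'E'
from h import *
import sys
# args: case, offset x mm, offset y mm
o=np.array([float(sys.argv[2]),float(sys.argv[3])])/1000
t=np.r_[CASE[sys.argv[1]][:2]+o,.091]
d=delta(tilt(-np.pi+.012,0),t); s=observe(); print('to go',d[0].round(1),d[1].round(3),'F',s['force'].round(1),'M',s['moment'].round(2),s['clock'],s['grip_width'])
E
python3 pl.py n -0.8 0.7
```

```text
to go [64.8 -4.1 -2.4] [-0.007  0.006 -0.001] F [ 0.7  0.5 -1.8] M [ 0.01 -0.02 -0.05] 9.1 0.01340900001514556
```

>>> jog_arm --pt "20 -4 -2 -0.007 0.006 -0.001" --pt "18 0 0 0 0 0" --pt "0 0 0 0 0 0" --pt "0 0 0 0 0 0"

```text
clock: 9.5
position: [0.4919, -0.2123, 0.1192]
tool_rot: [2.081, 1.569, -1.049]
force: [-0.3, -0.7, -1.0]
grip_width: 0.013
```

```bash
python3 pl.py n -0.8 0.7
```

```text
to go [28.2  0.7 -1.8] [-0.001 -0.001 -0.001] F [-0.3 -0.7 -1. ] M [-0.04  0.    0.04] 9.5 0.012978129247562115
```

>>> jog_arm --pt "5 0.7 -2 0 0 0" --pt "0 0 0 0 0 0"

```text
clock: 9.7
position: [0.4944, -0.2131, 0.1158]
tool_rot: [2.423, 1.567, -0.707]
force: [-0.3, 0.3, -1.9]
grip_width: 0.013
```

```bash
python3 pl.py n -0.8 0.7
```

```text
to go [24.8 -0.2  0.7] [-0.001 -0.003 -0.002] F [-0.3  0.3 -1.9] M [0.01 0.01 0.01] 9.7 0.012954725910646342
```

>>> jog_arm --pt "4 0 0.5 0 -0.003 -0.002" --pt "4 0 0 0 0 0" --pt "3 0 0 0 0 0"

```text
clock: 10.0
position: [0.4945, -0.2135, 0.1054]
tool_rot: [2.494, 1.569, -0.636]
force: [-0.4, -0.6, -1.2]
grip_width: 0.013
```

```bash
python3 pl.py n -0.8 0.7
```

```text
to go [14.4 -0.5  0.8] [-0.001 -0.001 -0.001] F [-0.4 -0.6 -1.2] M [-0.01 -0.01  0.03] 10.0 0.012990366076256575
```

>>> jog_arm --pt "2 -0.3 0.5 0 0 0" --pt "2 0 0 0 0 0" --pt "1 0 0 0 0 0"

```text
clock: 10.3
position: [0.4937, -0.2131, 0.0995]
tool_rot: [2.255, 1.57, -0.875]
force: [0.3, -0.5, -1.5]
grip_width: 0.0135
```

```bash
python3 pl.py n -0.8 0.7
```

```text
to go [ 8.5 -0.1 -0. ] [-0.001 -0.001 -0.001] F [ 0.3 -0.5 -1.5] M [-0.   -0.04 -0.01] 10.3 0.013460514992637977
```

>>> jog_arm --pt "1.5 0 0 0 0 0" --pt "0 0 0 0 0 0"

```text
clock: 10.5
position: [0.4936, -0.2131, 0.0977]
tool_rot: [2.123, 1.57, -1.008]
force: [-0.6, 0.7, -1.5]
grip_width: 0.0131
```

```bash
python3 pl.py n -0.8 0.7
```

```text
to go [ 6.7 -0.1 -0.1] [-0.001 -0.    -0.001] F [-0.6  0.7 -1.5] M [ 0.04  0.03 -0.07] 10.5 0.013139191378809657
```

>>> jog_arm --pt "1 0 0 0 0 0" --pt "0 0 0 0 0 0"

```text
clock: 10.7
position: [0.4937, -0.2131, 0.0967]
tool_rot: [2.242, 1.57, -0.888]
force: [-0.5, -0.0, -1.4]
grip_width: 0.0128
```

>>> jog_arm --pt "1 0 0 0 0 0" --pt "0 0 0 0 0 0"

```text
clock: 10.9
position: [0.4938, -0.2131, 0.0957]
tool_rot: [2.354, 1.57, -0.776]
force: [-0.0, 0.4, -0.7]
grip_width: 0.0131
```

>>> jog_arm --pt "1 0 0 0 0 0" --pt "0 0 0 0 0 0"

```text
clock: 11.1
position: [0.4938, -0.2132, 0.0949]
tool_rot: [2.412, 1.569, -0.719]
force: [-1.9, 0.3, 2.4]
grip_width: 0.0129
```

>>> jog_arm --pt "1 0 0 0 0 0" --pt "0 0 0 0 0 0"

```text
clock: 11.3
position: [0.4939, -0.2132, 0.0941]
tool_rot: [2.409, 1.569, -0.721]
force: [-1.6, 0.6, 6.5]
grip_width: 0.0133
```

>>> jog_arm --pt "1 0 0 0 0 0" --pt "0 0 0 0 0 0"

```text
clock: 11.5
position: [0.4939, -0.2132, 0.0935]
tool_rot: [2.376, 1.569, -0.754]
force: [-2.2, 0.4, 8.5]
grip_width: 0.0129
```

Run:
```python
from h import *
im,P=snap('side','s1'); C=cam('side')
cv2.imwrite('pics/s1z.png',cv2.resize(im[120:205,230:330,::-1],None,fx=6,fy=6,interpolation=cv2.INTER_CUBIC))
c=CASE['n']
for zz in (.054,.062,.075,.083): print(zz,(proj([[c[0]+.067,c[1]+.045,zz],[c[0]-.067,c[1]+.045,zz],[c[0]-.067,c[1]-.045,zz]],C)-[230,120]+.5)*6)
```

```text
0.054 [[221.5552 283.8249]
 [388.3089 325.6637]
 [427.0305 265.5175]]
0.062 [[221.8696 275.0274]
 [389.0605 316.7655]
 [427.8542 256.7804]]
0.075 [[222.3842 260.6363]
 [390.2906 302.2076]
 [429.2021 242.4889]]
0.083 [[222.703  251.7209]
 [391.0531 293.1876]
 [430.0374 233.6358]]
```

View pics/s1z.png

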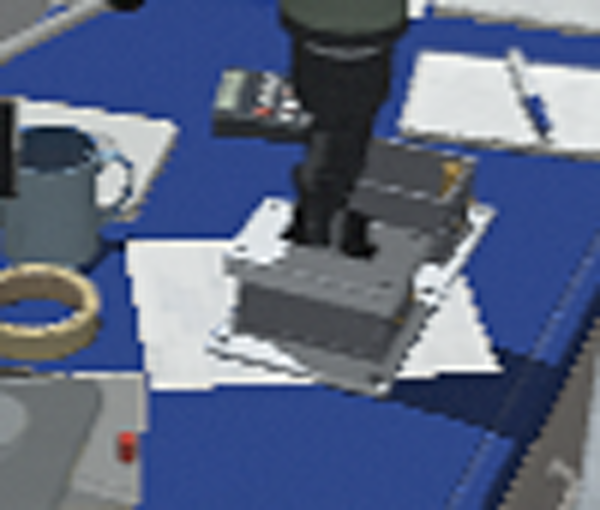

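>>> jog_arm --pt "-8 0 0 0 0 0" --pt "-15 0 0 0 0 0" --pt "-10 0 0 0 0 0" --pt "0 37 0 0 0 0" --pt "0 37 0 0 0 0" --pt "0 37 0 0 0 0" --pt "0 36 0 0 0 0" --pt "0 0 0 0 0 0" --pt "0 0 0 0 0 0"

```text
clock: 12.45
position: [0.4963, -0.3652, 0.1311]
tool_rot: [2.645, 1.567, -0.483]
force: [0.9, 0.5, -1.3]
grip_width: 0.0128
```

```bash
python3 pl.py m -0.8 0.7; python3 -c "
from h import *
im,P=snap('wrist','w6');print(P)"
```

```text
to go [40.1 -4.3  1.2] [ 0.002 -0.003 -0.002] F [ 0.9  0.5 -1.3] M [ 0.09 -0.05 -0.05] 12.45 0.012782162009033177
(array([[ 0.0034,  0.0136, -0.9999],
       [-0.0018, -0.9999, -0.0136],
       [-1.    ,  0.0018, -0.0034]]), array([ 0.4963, -0.3652,  0.1311]))
```

View pics/w6.png

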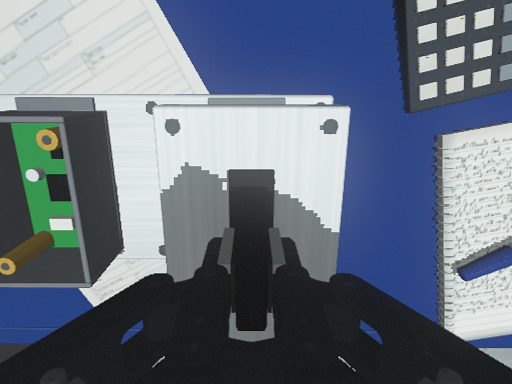

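>>> jog_arm --pt "8 -4 1 0.002 -0.003 -0.002" --pt "8 0 0 0 0 0" --pt "0 0 0 0 0 0"

```text
clock: 12.8
position: [0.4954, -0.3588, 0.114]
tool_rot: [-1.364, 1.57, 1.792]
force: [0.4, 0.4, -1.4]
grip_width: 0.0132
```

```bash
python3 pl.py m -0.8 0.7
```

```text
to go [23.   2.2  0.2] [0.002 0.    0.   ] F [ 0.4  0.4 -1.4] M [ 0.02  0.01 -0.03] 12.8 0.013243190921876041
```

>>> jog_arm --pt "1 2 0 0.002 0 0" --pt "0 0 0 0 0 0"

```text
clock: 13.0
position: [0.4957, -0.3599, 0.1126]
tool_rot: [-1.038, 1.57, 2.117]
force: [-0.2, 0.0, -1.3]
grip_width: 0.0133
```

```bash
python3 pl.py m -0.8 0.7
```

```text
to go [21.6  1.1  0.5] [0.001 0.001 0.001] F [-0.2  0.  -1.3] M [-0.02  0.02 -0.02] 13.0 0.013267957423770354
```

>>> jog_arm --pt "1 1.2 0.5 0.001 0 0" --pt "3 0 0 0 0 0" --pt "3 0 0 0 0 0" --pt "3 0 0 0 0 0" --pt "0 0 0 0 0 0"

```text
clock: 13.5
position: [0.4953, -0.3613, 0.102]
tool_rot: [-1.287, 1.57, 1.867]
force: [-0.7, 0.2, -1.3]
grip_width: 0.013
```

```bash
python3 pl.py m -0.8 0.7
```

```text
to go [11.  -0.3  0.1] [0.    0.    0.001] F [-0.7  0.2 -1.3] M [-0.   -0.01  0.02] 13.5 0.013021555970821705
```

>>> jog_arm --pt "2 0 0 0 0 0" --pt "2 0 0 0 0 0" --pt "1 0 0 0 0 0" --pt "0 0 0 0 0 0"

```text
clock: 13.9
position: [0.4954, -0.3613, 0.0966]
tool_rot: [-1.307, 1.57, 1.847]
force: [0.4, 1.1, -2.4]
grip_width: 0.0132
```

>>> jog_arm --pt "1 0 0 0 0 0" --pt "1 0 0 0 0 0" --pt "0 0 0 0 0 0"

```text
clock: 14.2
position: [0.4954, -0.3613, 0.0945]
tool_rot: [-1.488, 1.57, 1.665]
force: [0.1, -0.2, -1.4]
grip_width: 0.0131
```

>>> jog_arm --pt "1 0 0 0 0 0" --pt "0 0 0 0 0 0"

```text
clock: 14.4
position: [0.4954, -0.3614, 0.0935]
tool_rot: [-1.641, 1.57, 1.513]
force: [-0.5, -1.2, -0.9]
grip_width: 0.0133
```

>>> jog_arm --pt "2 0 0 0 0 0" --pt "1 0 0 0 0 0" --pt "0 0 0 0 0 0"

```text
clock: 14.7
position: [0.4955, -0.3614, 0.0902]
tool_rot: [-1.715, 1.57, 1.439]
force: [0.4, 0.4, -1.8]
grip_width: 0.013
```

>>> jog_arm --pt "1 0 0 0 0 0" --pt "1 0 0 0 0 0"

```text
clock: 14.9
position: [0.4955, -0.3614, 0.0882]
tool_rot: [-1.898, 1.57, 1.256]
force: [-0.2, 0.4, -1.6]
grip_width: 0.0133
```

>>> jog_arm --pt "1 0 0 0 0 0" --pt "0 0 0 0 0 0"

```text
clock: 15.1
position: [0.4956, -0.3614, 0.0882]
tool_rot: [-2.781, 1.57, 0.373]
force: [-0.5, -0.2, -0.8]
grip_width: 0.0131
```

>>> jog_arm --pt "1.5 0 0 0 0 0" --pt "0 0 0 0 0 0"

```text
clock: 15.3
position: [0.4958, -0.3615, 0.0883]
tool_rot: [2.573, 1.57, -0.557]
force: [0.8, -0.5, -1.8]
grip_width: 0.013
```

>>> jog_arm --pt "1.5 0 0 0 0 0" --pt "0 0 0 0 0 0"

```text
clock: 15.5
position: [0.496, -0.3617, 0.0882]
tool_rot: [2.437, 1.569, -0.692]
force: [0.1, 0.1, -1.1]
grip_width: 0.0129
```

```bash
python3 -c "
from h import *
s=observe();print(s['qpos'],s['joint_efforts'],s['force'],s['moment'])"
```

```text
[ 0.6684  0.6999 -0.1989  1.7385  0.1947  0.7203 -1.1905] [   0.008  -101.8654   -2.0335  -28.7695   -0.011     0.2221   -0.0102] [ 0.1143  0.1121 -1.126 ] [0.0308 0.0728 0.004 ]
```

Run:
```python
from h import *
im,P=snap('side','s2'); cv2.imwrite('pics/s2z.png',cv2.resize(im[110:205,230:350,::-1],None,fx=6,fy=6,interpolation=cv2.INTER_CUBIC))
im,P=snap('wrist','w7')
print(observe()['position'],observe()['force'])
```

```text
[ 0.4961 -0.3618  0.088 ] [-3.2012  0.8768  8.29  ]
```

View pics/s2z.png

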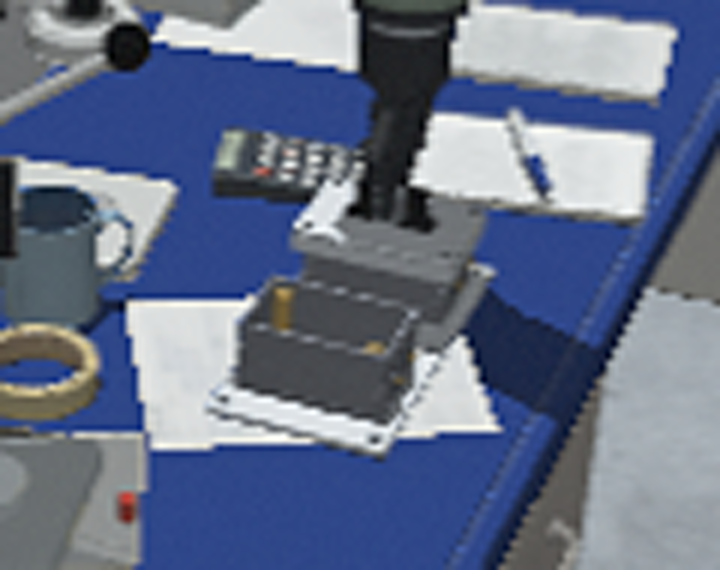

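View pics/w7.png

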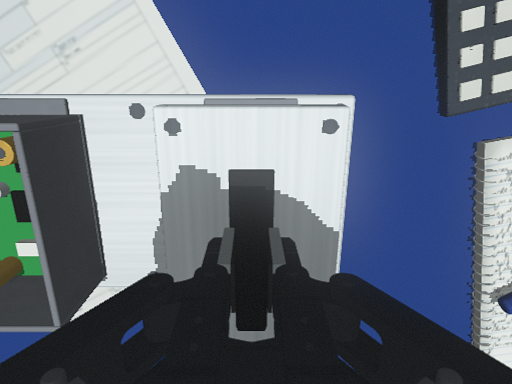

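>>> jog_arm --pt "1 0 0 0 0 0" --pt "0 0 0 0 0 0"

```text
clock: 15.8
position: [0.4961, -0.3618, 0.0881]
tool_rot: [2.354, 1.568, -0.775]
force: [1.1, 0.2, -1.9]
grip_width: 0.013
```

>>> jog_arm --pt "1 0 0 0 0 0" --pt "0 0 0 0 0 0"

```text
clock: 16.0
position: [0.4962, -0.3618, 0.088]
tool_rot: [2.334, 1.568, -0.796]
force: [-0.8, -0.1, -0.6]
grip_width: 0.013
```

>>> jog_arm --pt "1.5 0 0 0 0 0"

```text
clock: 16.1
position: [0.4962, -0.3619, 0.0878]
tool_rot: [2.253, 1.568, -0.877]
force: [-16.9, 10.3, 55.1]
grip_width: 0.0129
```

>>> jog_arm --pt "-0.3 0 0 0 0 0" --pt "0 0 0 0 0 0" --pt "0 0 0 0 0 0" --pt "0 0 0 0 0 0" --pt "0 0 0 0 0 0" --gripper 0

```text
clock: 16.6
position: [0.4963, -0.3619, 0.0873]
tool_rot: [2.284, 1.568, -0.847]
force: [0.5, 0.8, 0.3]
grip_width: 0.0834
```

>>> jog_arm --pt "0 0 0 0 0 0" --pt "-15 0 0 0 0 0" --pt "-40 0 0 0 0 0" --pt "-45 0 0 0 0 0" --pt "-45 0 0 0 0 0" --pt "-30 0 0 0 0 0" --pt "0 0 0 0 0 0"

```text
clock: 17.3
position: [0.4955, -0.3607, 0.2735]
tool_rot: [2.572, 1.568, -0.557]
force: [-0.2, 0.4, -0.6]
grip_width: 0.0852
```

Run:
```python
from h import *
im,P=snap('wrist','w8'); print(P,observe()['clock'])
C=cam('wrist',P)
c,s=np.cos(.012),np.sin(.012); R=np.array([[c,-s],[s,c]])
for zz in(.075,.083):
    print(proj([np.r_[CASE['m'][:2]+R@[a*.067,b*.045],zz] for a,b in((1,1),(1,-1),(-1,-1),(-1,1))],C))
```

```text
(array([[ 0.0021,  0.0122, -0.9999],
       [-0.0013, -0.9999, -0.0122],
       [-1.    ,  0.0014, -0.0021]]), array([ 0.4955, -0.3607,  0.2735])) 17.35
[[207.1701  97.9857]
 [295.5512  97.9559]
 [290.7552 219.7257]
 [211.9823 219.7604]]
[[206.0924  98.1639]
 [296.6481  98.1334]
 [291.6254 222.5467]
 [211.1294 222.5823]]
```

View pics/w8.png

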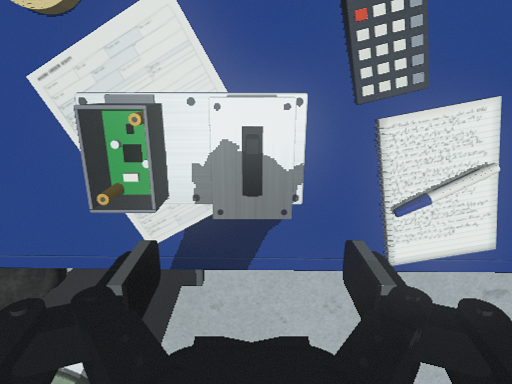

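```bash
sed -i 's/N\*.037/N*.040/' st.py
python3 - <<'E'
from h import *
g=COV['R']+N*.040; print(g,g+N*.07)
plan([(tilt(-2.5,0),[.42,-.14,.28]),(tilt(-1.6,0),[.41,.2,.28]),(RT,[.43,.36,.24]),(RT,g+N*.07)],vmax=45,wmax=.14)
E
```

```text
[0.5233 0.3359 0.0801] [0.5156 0.3678 0.1419]
21
[[-1.4, -36.9, 12, -0.105, 0, 0], [-1.4, -38, 8.1, -0.105, 0, 0], [-1.4, -38.6, 4.1, -0.105, 0, 0], [-1.4, -38.8, 0, -0.105, 0, 0], [-1.4, -38.6, -4, -0.105, 0, 0], [-1.3, -37.9, -8, -0.105, 0, 0], [0, -34.8, -24.5, -0.112, 0, 0], [0, -31.8, -28.2, -0.112, 0, 0], [0, -28.5, -31.6, -0.112, 0, 0], [0, -24.8, -34.5, -0.112, 0, 0], [-0.1, -20.8, -37.1, -0.112, 0, 0], [0, -16.5, -39.2, -0.112, 0, 0], [-0.1, -12, -40.8, -0.112, 0, 0], [0, -7.3, -41.9, -0.112, 0, 0], [10, 3.7, -40.1, -0.066, -0.121, 0.016], [5.2, 6.2, -40.7, -0.066, -0.121, 0.016], [0.3, 8.9, -40.6, -0.066, -0.121, 0.016], [-4.3, 11.6, -39.7, -0.066, -0.121, 0.016], [30.8, 28.4, -11.6, 0, 0, 0], [30.8, 28.3, -11.6, 0, 0, 0], [30.8, 28.4, -11.6, 0, 0, 0]]
```

>>> jog_arm --pt "-1 -37 12 -0.105 0 0" --pt "-1 -38 8 -0.105 0 0" --pt "-1 -39 4 -0.105 0 0" --pt "-1 -39 0 -0.105 0 0" --pt "-1 -39 -4 -0.105 0 0" --pt "-1 -38 -8 -0.105 0 0" --pt "0 -35 -24 -0.112 0 0" --pt "0 -32 -28 -0.112 0 0" --pt "0 -28 -32 -0.112 0 0" --pt "0 -25 -35 -0.112 0 0" --pt "0 -21 -37 -0.112 0 0" --pt "0 -16 -39 -0.112 0 0" --pt "0 -12 -41 -0.112 0 0" --pt "0 -7 -42 -0.112 0 0" --pt "10 4 -40 -0.066 -0.121 0.016" --pt "5 6 -41 -0.066 -0.121 0.016" --pt "0 9 -41 -0.066 -0.121 0.016" --pt "-4 12 -40 -0.066 -0.121 0.016"

```text
clock: 19.15
position: [0.3978, 0.3394, 0.2465]
tool_rot: [-0.028, 1.189, -1.366]
force: [1.6, -0.6, 1.1]
grip_width: 0.0852
```

Run:
```python
from h import *
g=COV['R']+N*.040
plan([(RT,g+N*.07)],vmax=30,wmax=.14)
```

```text
6
[[15.9, 20.4, -6.5, 0, -0.018, 0.002], [15.9, 20.3, -6.8, 0, -0.018, 0.002], [15.8, 20.3, -7.1, 0, -0.018, 0.002], [15.7, 20.3, -7.4, 0, -0.018, 0.002], [15.5, 20.3, -7.7, 0, -0.018, 0.002], [15.5, 20.2, -8, 0, -0.018, 0.002]]
```

>>> jog_arm --pt "16 20 -7 0 -0.018 0.002" --pt "16 20 -7 0 -0.018 0.002" --pt "16 20 -7 0 -0.018 0.002" --pt "16 20 -7 0 -0.018 0.002" --pt "16 20 -8 0 -0.018 0.002" --pt "15 20 -8 0 -0.018 0.002" --pt "0 0 0 0 0 0"

```text
clock: 19.85
position: [0.5096, 0.3768, 0.1284]
tool_rot: [-0.023, 1.069, -1.335]
force: [0.2, 1.1, 0.8]
grip_width: 0.0855
```

```bash
python3 st.py R
python3 - <<'E'
from h import *
im,P=snap('wrist','w9')
C=cam('wrist',P)
Rc=np.c_[RT[:,2],RT[:,1],N]
X=[COV['R']+Rc@[a*.067,b*.045,.021] for a,b in((1,1),(1,-1),(-1,-1),(-1,1))]+[COV['R']+Rc@[a*.03,b*.007,.051] for a,b in((1,1),(1,-1),(-1,-1),(-1,1))]
for u in proj(X,C): cv2.circle(im,tuple(int(round(v)) for v in u),2,(255,0,0),-1)
cv2.imwrite('pics/w9a.png',im[:,:,::-1])
E
```

```text
[63.   3.4 14.6] [0.022 0.013 0.001] [0.2 1.1 0.8] 19.85 0.08548387829114835
```

View pics/w9a.png

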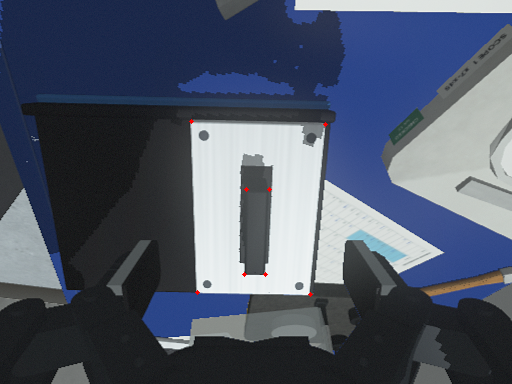

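>>> jog_arm --pt "15 2 8 0.012 0.008 0" --pt "15 2 7 0.01 0.005 0" --pt "10 0 0 0 0 0" --pt "0 0 0 0 0 0" --pt "0 0 0 0 0 0"

```text
clock: 20.4
position: [0.5184, 0.346, 0.1018]
tool_rot: [-0.002, 1.086, -1.334]
force: [0.0, 0.1, 0.5]
grip_width: 0.0852
```

```bash
python3 st.py R
```

```text
[24.3  2.4 -0.3] [ 0.001 -0.004  0.   ] [0.  0.1 0.5] 20.4 0.08521837341132994
```

>>> jog_arm --pt "10 2.4 0 0 -0.003 0" --pt "8 0 0 0 0 0" --pt "4 0 0 0 0 0" --pt "0 0 0 0 0 0"

```text
clock: 20.8
position: [0.523, 0.337, 0.0813]
tool_rot: [-0.001, 1.084, -1.332]
force: [-0.2, 0.7, 0.3]
grip_width: 0.0854
```

```bash
python3 st.py R
```

```text
[ 1.6 -0.   0.5] [ 0.002 -0.002 -0.001] [-0.2  0.7  0.3] 20.8 0.08542360966199841
```

>>> jog_arm --pt "1.5 0 0.5 0 0 0" --pt "0 0 0 0 0 0"

```text
clock: 21.0
position: [0.5232, 0.3361, 0.0801]
tool_rot: [-0.001, 1.084, -1.332]
force: [0.0, -0.4, -0.1]
grip_width: 0.0855
```

>>> jog_arm --pt "0 0 0 0 0 0" --pt "0 0 0 0 0 0" --pt "0 0 0 0 0 0" --pt "0 0 0 0 0 0" --pt "0 0 0 0 0 0" --pt "0 0 0 0 0 0" --gripper 255 --newtons 60

```text
clock: 21.6
position: [0.5232, 0.3369, 0.0808]
tool_rot: [0.001, 1.085, -1.33]
force: [-1.1, 0.4, 0.9]
grip_width: 0.0129
```

```bash
python3 st.py R
```

```text
[ 1.1 -0.2  0.5] [ 0.002 -0.003 -0.002] [-1.1  0.4  0.9] 21.6 0.012861911828536883
```

Gripped. Lift and carry back, first pulling towards the robot.

>>> jog_arm --pt "-8 0 0 0 0 0" --pt "-20 0 0 0 0 0" --pt "-30 0 0 0 0 0" --pt "-35 0 0 0 0 0" --pt "0 0 0 0 0 0"

```text
clock: 22.1
position: [0.5116, 0.3808, 0.1664]
tool_rot: [-0.005, 1.085, -1.336]
force: [-1.1, 1.1, -1.5]
grip_width: 0.013
```

Run:
```python
from h import *
s=observe(); print(s['force'],s['position'],s['grip_width'])
plan([(RT,[.42,.35,.24]),(tilt(-1.6,0),[.42,.2,.27]),(tilt(-np.pi+.012,0),[.42,-.15,.25])],vmax=42,wmax=.13)
```

```text
[-1.1243  1.0913 -1.5227] [0.5116 0.3808 0.1664] 0.01300069613019532
19
[[-20.4, -32.1, 13.8, 0.001, -0.001, 0], [-20.3, -32.2, 13.9, 0.001, -0.001, 0], [-20.3, -32.1, 14, 0.001, -0.001, 0], [10.5, -8.8, 35.7, 0.065, 0.121, -0.016], [6.2, -6.3, 37.2, 0.065, 0.121, -0.016], [1.7, -3.8, 38, 0.065, 0.121, -0.016], [-2.8, -1.4, 38.1, 0.065, 0.121, -0.016], [1.7, 0.8, 29.2, 0.128, 0, 0], [1.7, 4.5, 28.8, 0.128, 0, 0], [1.7, 8.2, 28, 0.128, 0, 0], [1.7, 11.7, 26.7, 0.128, 0, 0], [1.7, 15, 25, 0.128, 0, 0], [1.7, 18.1, 22.9, 0.128, 0, 0], [1.7, 20.8, 20.4, 0.128, 0, 0], [1.8, 23.3, 17.6, 0.128, 0, 0], [1.7, 25.3, 14.4, 0.128, 0, 0], [1.8, 27, 11.1, 0.128, 0, 0], [1.7, 28.1, 7.6, 0.128, 0, 0], [1.8, 28.9, 3.9, 0.128, 0, 0]]
```

>>> jog_arm --pt "-20 -32 14 0 0 0" --pt "-20 -32 14 0 0 0" --pt "-20 -32 14 0 0 0" --pt "10 -9 36 0.065 0.121 -0.016" --pt "6 -6 37 0.065 0.121 -0.016" --pt "2 -4 38 0.065 0.121 -0.016" --pt "-3 -1 38 0.065 0.121 -0.016" --pt "2 1 29 0.128 0 0" --pt "2 4 29 0.128 0 0" --pt "2 8 28 0.128 0 0" --pt "2 12 27 0.128 0 0" --pt "2 15 25 0.128 0 0" --pt "2 18 23 0.128 0 0" --pt "2 21 20 0.128 0 0" --pt "2 23 18 0.128 0 0" --pt "2 25 14 0.128 0 0" --pt "2 27 11 0.128 0 0" --pt "2 28 8 0.128 0 0" --pt "2 29 4 0.128 0 0" --pt "0 0 0 0 0 0"

```text
clock: 24.1
position: [0.4183, -0.1459, 0.2682]
tool_rot: [1.552, 1.497, -1.605]
force: [-0.3, 0.5, -2.8]
grip_width: 0.0127
```

Run:
```python
from h import *
im,P=snap('wrist','w10'); s=observe(); print(s['force'],P[1],s['grip_width'])
cv2.imwrite('pics/w10z.png',cv2.resize(im[85:185,140:365,::-1],None,fx=3.5,fy=3.5,interpolation=cv2.INTER_CUBIC))
plan([(tilt(-np.pi+.012,0),[.4937,-.213,.16])],vmax=35,wmax=.13)
```

```text
[-0.4219  0.5008 -2.1134] [ 0.4183 -0.1459  0.2682] 0.012644705117380957
5
[[22.6, 12, -15.2, -0.004, 0, -0.015], [22.4, 12.4, -15.2, -0.004, 0, -0.015], [22.1, 12.8, -15.1, -0.004, 0, -0.015], [22, 13.2, -15.1, -0.004, 0, -0.015], [21.8, 13.6, -15, -0.004, 0, -0.015]]
```

View pics/w10z.png

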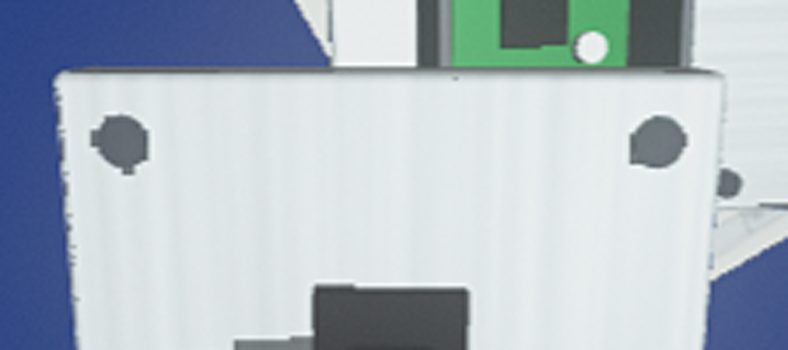

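>>> jog_arm --pt "22 12 -15 -0.004 0 -0.015" --pt "22 12 -15 -0.004 0 -0.015" --pt "22 13 -15 -0.004 0 -0.015" --pt "22 13 -15 -0.004 0 -0.015" --pt "22 13 -15 -0.004 0 -0.015" --pt "0 0 0 0 0 0" --pt "0 0 0 0 0 0"

```text
clock: 24.85
position: [0.4969, -0.2082, 0.1573]
tool_rot: [-1.443, 1.564, 1.723]
force: [0.5, -0.1, -1.3]
grip_width: 0.0128
```

```bash
sed -i 's/\.091\]/.0925]/' pl.py; python3 pl.py n -0.6 0.7
```

```text
to go [64.8  5.2  3. ] [0.013 0.001 0.007] F [ 0.5 -0.1 -1.3] M [-0.    0.   -0.01] 24.85 0.012830913364174185
```

>>> jog_arm --pt "18 5 3 0.013 0.001 0.007" --pt "15 0 0 0 0 0" --pt "5 0 0 0 0 0" --pt "0 0 0 0 0 0" --pt "0 0 0 0 0 0"

```text
clock: 25.35
position: [0.4946, -0.2097, 0.1223]
tool_rot: [2.85, 1.567, -0.274]
force: [-0.3, -0.7, -2.6]
grip_width: 0.0125
```

```bash
python3 pl.py n -0.6 0.7
```

```text
to go [29.8  3.2  0.8] [ 0.006 -0.004 -0.001] F [-0.3 -0.7 -2.6] M [-0.03 -0.04  0.01] 25.35 0.012503739277846749
```

>>> jog_arm --pt "4 3.5 0.8 0.006 -0.004 -0.001" --pt "3 1 0 0 0 0" --pt "0 0 0 0 0 0"

```text
clock: 25.65
position: [0.4945, -0.2147, 0.1166]
tool_rot: [2.552, 1.569, -0.578]
force: [0.2, -0.2, -1.9]
grip_width: 0.0128
```

```bash
python3 pl.py n -0.6 0.7
```

```text
to go [24.1 -1.7  0.6] [-0.    -0.002 -0.001] F [ 0.2 -0.2 -1.9] M [ 0.04 -0.02  0.01] 25.65 0.012769447950406746
```

>>> jog_arm --pt "2 -1.7 0.6 0 -0.002 -0.001" --pt "2 0 0 0 0 0" --pt "0 0 0 0 0 0"

```text
clock: 25.95
position: [0.4938, -0.2129, 0.1124]
tool_rot: [-0.03, 1.57, 3.123]
force: [0.2, -0.2, -2.0]
grip_width: 0.0129
```

```bash
python3 pl.py n -0.6 0.7
```

```text
to go [19.9  0.1 -0.1] [-0.001  0.     0.   ] F [ 0.2 -0.2 -2. ] M [-0.    0.04 -0.01] 25.95 0.012888424893495348
```

Aligned. Descend in small steps.

>>> jog_arm --pt "3 0 0 0 0 0" --pt "2 0 0 0 0 0" --pt "2 0 0 0 0 0" --pt "0 0 0 0 0 0"

```text
clock: 26.35
position: [0.4938, -0.2128, 0.1046]
tool_rot: [-0.201, 1.57, 2.952]
force: [-0.3, 0.3, -1.8]
grip_width: 0.0125
```

>>> jog_arm --pt "2 0 0 0 0 0" --pt "2 0 0 0 0 0" --pt "0 0 0 0 0 0"

```text
clock: 26.65
position: [0.4939, -0.2128, 0.1003]
tool_rot: [-0.224, 1.57, 2.929]
force: [0.5, 0.2, -1.6]
grip_width: 0.0127
```

>>> jog_arm --pt "1 0 0 0 0 0" --pt "1 0 0 0 0 0"

```text
clock: 26.85
position: [0.4939, -0.2128, 0.0983]
tool_rot: [-0.198, 1.57, 2.955]
force: [-0.9, 0.2, -2.2]
grip_width: 0.0124
```

>>> jog_arm --pt "1 0 0 0 0 0" --pt "1 0 0 0 0 0"

```text
clock: 27.05
position: [0.4939, -0.2129, 0.0961]
tool_rot: [-0.042, 1.571, 3.111]
force: [-0.1, 0.3, -2.9]
grip_width: 0.0126
```

>>> jog_arm --pt "1 0 0 0 0 0" --pt "1 0 0 0 0 0"

```text
clock: 27.25
position: [0.494, -0.2129, 0.094]
tool_rot: [0.289, 1.571, -2.841]
force: [0.1, -0.2, -3.8]
grip_width: 0.0125
```

>>> jog_arm --pt "1 0 0 0 0 0" --pt "1 0 0 0 0 0"

```text
clock: 27.45
position: [0.494, -0.2129, 0.0925]
tool_rot: [1.013, 1.57, -2.117]
force: [-11.6, 3.8, 37.2]
grip_width: 0.013
```

>>> jog_arm --pt "1 0 0 0 0 0"

```text
clock: 27.55
position: [0.494, -0.2129, 0.0925]
tool_rot: [1.477, 1.57, -1.653]
force: [-11.8, 3.9, 32.1]
grip_width: 0.0127
```

>>> jog_arm --pt "-0.2 0 0 0 0 0" --pt "0 0 0 0 0 0" --pt "0 0 0 0 0 0" --pt "0 0 0 0 0 0" --pt "0 0 0 0 0 0" --gripper 0

```text
clock: 28.05
position: [0.4945, -0.213, 0.0932]
tool_rot: [2.251, 1.569, -0.879]
force: [0.1, 0.3, -0.2]
grip_width: 0.0837
```

>>> jog_arm --pt "0 0 0 0 0 0" --pt "-15 0 0 0 0 0" --pt "-40 0 0 0 0 0" --pt "-45 0 0 0 0 0" --pt "-45 10 0 0 0 0" --pt "-30 30 0 0 0 0" --pt "0 30 0 0 0 0" --pt "0 0 0 0 0 0"

```text
clock: 28.85
position: [0.4947, -0.284, 0.2749]
tool_rot: [0.951, 1.57, -2.176]
force: [-0.4, 0.3, -1.2]
grip_width: 0.0853
```

Run:
```python
from h import *
im,P=snap('wrist','w11'); print(P[1],observe()['clock'])
C=cam('wrist',P)
c,s=np.cos(.012),np.sin(.012); R=np.array([[c,-s],[s,c]])
for k in 'nm':
  for zz in(.075,.083):
    print(k,zz,proj([np.r_[CASE[k][:2]+R@[a*.067,b*.045],zz] for a,b in((1,1),(1,-1),(-1,-1),(-1,1))],C).round(1).tolist())
cv2.imwrite('pics/w11z.png',cv2.resize(im[80:240,130:340,::-1],None,fx=3.7,fy=3.7,interpolation=cv2.INTER_CUBIC))
im,_=snap('side','s3'); cv2.imwrite('pics/s3z.png',cv2.resize(im[110:205,230:350,::-1],None,fx=6,fy=6,interpolation=cv2.INTER_CUBIC))
```

```text
[ 0.4947 -0.284   0.2749] 28.9
n 0.075 [[137.7, 97.1], [225.9, 97.3], [228.4, 218.7], [149.9, 218.5]]
n 0.083 [[135.0, 97.3], [225.3, 97.5], [227.9, 221.5], [147.7, 221.3]]
m 0.075 [[282.7, 97.7], [370.7, 97.8], [357.4, 219.1], [279.0, 219.0]]
m 0.083 [[283.4, 97.9], [373.7, 98.0], [359.7, 221.9], [279.6, 221.8]]
```

View pics/w11z.png

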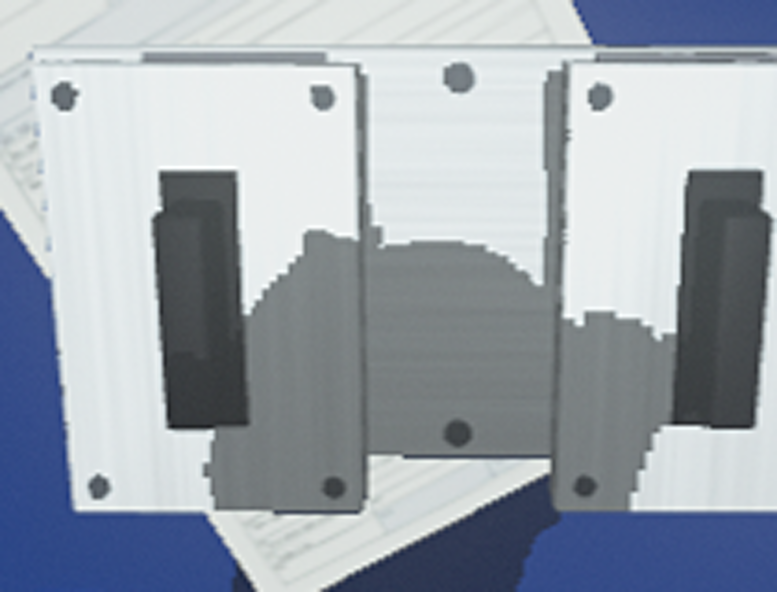

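View pics/s3z.png

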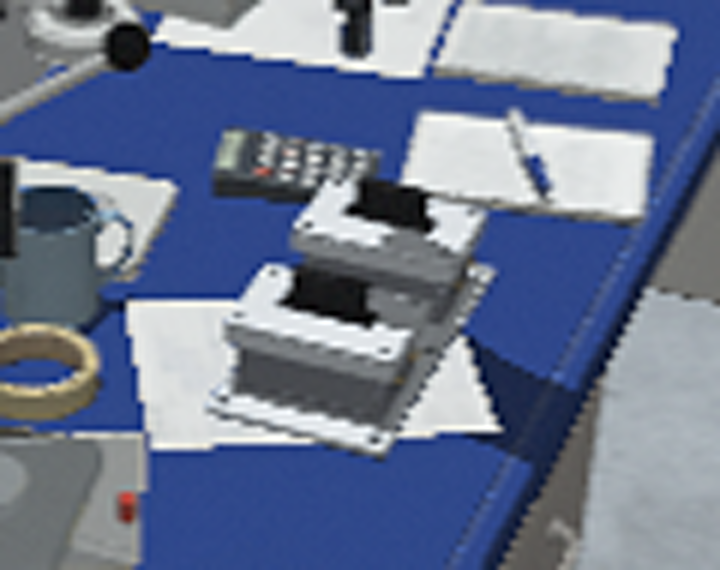

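```bash
python3 -c "
from h import *
bot.job_done(); print(observe()['clock'])"
```

```text
the job is handed in; nothing more can be done
the job is handed in; nothing more can be done
```

Both housings are closed with their own covers, and the job was handed in at about 29 s on the clock.

- **First trial:** I took the cover nearer the robot and lowered it on the housing at y = -0.214 m (board_n). It met a soft resistance of about 4–5 N/mm, which is the posts. I stopped at about 8.5 N, with the board pressed in about 2 mm, and lifted off.
- **Matching it:** The same cover went on the housing at y = -0.362 m (board_m) with no contact at that height. It came to a rigid stop about 8 mm lower, on the rim. A short seating press there reached 55 N. That is within the wrist limit, and I took the load to be on the rim.
- **Second cover:** It went on the board_n housing without touching the posts and stopped rigidly at the height I had predicted for fully home, with about 37 N on the rim.

**Last checks:** In the final wrist picture, the corners of both plates lie where a fully home cover should appear, within about 1–2 pixels. The side picture shows both covers sitting level. The gripper was open and clear, and I did not touch the tape roll, V-block, calculator or mug.

**Disagreement:** The first cover's post contact and home stop both came about 3 mm lower than the camera estimate predicted. I judged the fit by the 8 mm difference between the two housings, and corrected the height for the second cover.

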